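# Couple the microphone boom to its ball stud

## Robot

A 6-joint arm with a two-finger parallel gripper is mounted at the origin on the work surface. World frame = base frame: x ahead of the robot, y to its left, z up, the work surface at z = 0. Lengths are in m, angles in rad, forces in N, time in s.
With the tool pointing down it reaches from about 0.35 to 0.775 m from the base axis. Payload 5.5 kg.
Tool frame: the origin (TCP) lies between the finger pads; the fingertips stand 17 mm ahead of it and the grasp point (between the pads) lies 2 mm behind it (env.finger_overhang is the distance from the TCP to the fingertips, in m); z points along the fingers, y is the line along which they close (so a half turn about z gives the same grasp; the last joint's range is limited). The gripper opens to 85 mm and grips with 20 to 120 N. Pads are 22 mm wide; open, the fingers measure 114 mm over their backs; the gripper's body (76 mm by 85 mm) begins 54 mm behind the grasp point. The pads swing forward as they close: fully open they stand 13 mm farther back than shut.
Start: joints at [1.139, 0.313, 0.046, 1.304, 0, 1.431], TCP at [0.165, 0.551, 0.248] pointing down, gripper open.
Joint ranges: [-2.76, 2.76], [-0.86, 1.69], [-1.03, 1.26], [-2.2, 2.34], [-1.47, 1.5], [-3.14, 3.14]. Speed limits (rad/s): [2.57, 2.57, 3.14, 3.14, 3.14, 3.14].

## Interface

Orientations are given as a unit quaternion [w, x, y, z].
In Python, from workcell import env gives the robot as it stands. The module is installed in compiled form; this text tells all that it offers.
- The arm moves only by the shell command python3 -m pendant 'ROWS' [FORCE]. ROWS is JSON, a list of rows, each a list of 5 numbers: the gripper's target within -1 to 1 (fully open at 1, half-way at 0, shut at -1), then the shift along the tool's x, y, z in m, then the turn about the tool's z in rad. A call has 1 to 8 rows; each row shifts and turns the commanded pose from where the row before left it, along the tool's axes as they then stand; what a row does not reach is not made up. A row lasts 1/8 s, in which the tool goes at most 62.5 mm and 10.7 degrees, less where a joint would pass 70% of its speed; a pose out of reach is approached as far as the arm can. A call with a gripper value outside its range is refused whole. The fingers move at their own pace and stop on an object; FORCE is the grip in N (left out, the last holds). Time passes only in rows, so rows that do not move let the fingers close. It gives the time, the measured TCP pose, the force, the opening and the grip force at its end, in the units of the state.
- env.get_state(): the state, without advancing time (a new reading comes with each control period).
- env.read_camera(name): name is "side" or "top"; returns the picture (384x512x3 uint8, red, green, blue); there is no depth.
- env.calibration(name): a dict with "K" (3x3 intrinsics, pixels), "T" (4x4, takes a point from camera to world coordinates). Camera axes: x right, y down, z forward; pixel columns grow to the right and rows downward; lengths in m; the calibration is good to about 2 mm. A picture is of the moment at which its call begins. calibration takes no time and is no camera call.
- env.hand_in(): hands the job in; it is judged then, once.
Trained networks look in the newest picture that a camera, given by its name, has taken for a name from the list of things; names that differ only in an ending like _2 or _b are one class to them, and where a whole thing is asked for, a point or a joint stands for the part that bears it (a point fixed in the world has none). Each returns a list of dicts, best first, with "score" (0 to 1); they miss things now and then, are a little off and sometimes report something else, mostly with a low value. They report only what shows in the picture. A call takes as long as a camera call. They do not tell look-alikes from the thing itself.
- env.recognise(camera, label): "centre" ([column, row] in pixels, amid what is visible of it).
The state is a dict: "clock": time; "joint_pos": joint angles; "qvel": joint speeds; "tau": joint torques, N m; "tcp_pos": TCP position; "orientation": TCP orientation; "wrist_force": force on the tool from outside, world axes, zero at the start; "ft_torque": the same for the moment, N m; "finger_gap": finger opening in m; "grip_force": force on a finger pad.
Only numpy, scipy, OpenCV 4.12 (cv2) and the standard library are available. Lean on these libraries where they do the work, as an engineer would, in place of code of your own. Each camera call takes 0.05 s, during which the arm holds its last target. There are 200 camera calls.

## Task

The microphone boom lies on the desk with its ball coupler shut. Raise the coupler's locking handle, lower the coupler gently over the ball of the desk stand without dropping it, and push it down by feel until it is fully home, never loading the sprung post with more than 25 N; then let go of it and press the handle all the way down so that the boom is locked on, level. Leave the other things on the desk where they are.

Things in the scene. Friction and masses are not known exactly. Their poses are not given: they have to be found in the camera images.
- stand: Fixed desk stand; origin under the centre of its dark 110 x 110 x 8 mm base plate, on the desk, z up. A 52 mm tube, a rubber bellows, then a 62 mm round flange (30 mm below the ball's centre), an 18 mm neck and a 38 mm steel ball. Flange, neck and ball ride on a sprung isolating post: they sink straight down 0.2 mm per newton, come up again, and bottom out just past 5 mm (25 N).
- ball (a point): Centre of the stand's ball as it stands unloaded, 90 mm above the desk. The point is fixed to the stand and does NOT follow the ball when the post sinks under a load (a seated coupler left alone sags about 1 mm).
- coupler: Loose coupler with boom and microphone, about 0.5 kg. Origin in the centre of its flat underside, a 62 mm round skirt; x points along the boom to the microphone, z up. Grey head: flat cheeks 48 mm apart (y -24 and +24, x -32 to 28, z 24 to 58 mm), crown 63 mm up, hinge ears behind to x -54. Boom tube 20 mm square, x 33 to 89, centre 34 mm up; microphone 23 mm thick, out to x 200 mm.
- socket (a point): Where the ball's centre lies in the coupler when fully home (skirt resting on the flange): on the skirt's axis, 30 mm above the underside. Axes as the coupler's. The flared mouth guides in a ball up to 5 mm off. A sprung nylon pad drags on the ball over the last 9 mm: pushing home takes 9 to 18 N, more than the weight; then it stops dead and the force climbs with the post's spring.
- cheeks (a point): Where to grip the coupler: midway between its flat cheeks (48 mm across its y), 12 mm ahead of the socket's axis, 44 mm above the underside, 19 mm below the top of the crown. With the handle raised nothing stands above it.
- handle_hinge (a point): Hinge of the handle on the coupler, between the ears at its back: 40 mm behind the socket's axis, 8 mm above the underside; its axis is the coupler's y.
- handle (a joint): Angle of the handle in rad: 0 locked, bar level over the crown and pointing along the boom; it swings up and back to 1.25. Above 0.8 the jaw is clear of a ball. Friction (0.12 N m) keeps it where it is put; the last 0.3 rad on a ball takes more, 4 to 10 N pressed down at the knob, as the jaw swings in under the ball.
- tape: Bystander: roll of black tape, 96 mm across and 48 mm high, standing flat; origin under its centre.
- mug: Bystander: white mug 80 mm across, 92 mm high; origin under its centre.
- driver: Bystander: screwdriver lying on the desk; origin under it, x along the blade.
- mic_case: Bystander: black microphone case 160 x 75 x 42 mm; origin under its centre.
- knob (a point): Centre of the black 22 mm ball knob at the end of the handle (flat bar 16 mm wide, 7 mm thick), 109 mm from the hinge. Locked: 92 mm ahead of and 58.5 mm above the hinge, 66 mm above the underside, with 11 mm clear down to the boom. It can be pinched from above across the coupler's y, turns freely between the fingers as it is led round the hinge, and can be pressed down on.
Things that resemble listed ones, but are neither listed nor needed, are in the scene too. Leave any brown, green or purple look-alike of the stand alone.

How it is judged:
By the outcome, as a careful person would: the job done as asked, in the order asked, and still so for the second after the job is handed in, with the robot touching nothing.
It also fails if it takes over 69 s, if anything falls off the work surface, if the arm or the gripper's body presses on something with over 40 N, if the wrist force passes 120 N, or if a joint passes its speed limit or range.

## Working session

There is one attempt and no reset: what is moved stays moved. The work goes in short steps, Python scripts to look and compute and a shell command to move; the robot and the scene stay as the last step left them, time stands still between calls to the robot, and variables do not carry over. Pictures are saved under pics/ and viewed, at most 10 in all, crops included, and the job is handed in when it is done.

```bash
mkdir -p pics
cat > h.py <<'E'
import numpy as np, cv2
from workcell import env
def snap(cam,fn):
    im=env.read_camera(cam); cv2.imwrite('pics/'+fn,im[:,:,::-1]); return im
def ray(cam,px):
    c=env.calibration(cam);K,T=np.array(c['K']),np.array(c['T'])
    d=T[:3,:3]@np.linalg.solve(K,[px[0],px[1],1.]); return T[:3,3],d
def atz(cam,px,z):
    o,d=ray(cam,px); return o+d*(z-o[2])/d[2]
def proj(cam,p):
    c=env.calibration(cam);K,T=np.array(c['K']),np.array(c['T'])
    q=K@(T[:3,:3].T@(np.array(p)-T[:3,3])); return q[:2]/q[2]
E
python3 - <<'E'
from h import *
a=snap('top','t0.png');b=snap('side','s0.png')
cv2.imwrite('pics/both0.png',cv2.resize(np.hstack([a,b])[:,:,::-1],(800,300)))
for cam,z in(('top',0),('side',0)):
    for l in['stand','coupler','knob','cheeks','handle_hinge','ball','tape','mug','driver','mic_case']:
        r=env.recognise(cam,l)
        print(cam,l,[(np.round(x['centre']).tolist(),round(x['score'],2),atz(cam,x['centre'],0.05).round(3).tolist()) for x in r])
print(env.calibration('top')['T'],env.calibration('side')['T'])
print(env.get_state())
E
```

```text
top stand [([298.0, 194.0], 0.92, [0.522, -0.172, 0.05]), ([390.0, 235.0], 0.9, [0.382, -0.495, 0.05]), ([325.0, 146.0], 0.87, [0.695, -0.267, 0.05]), ([325.0, 250.0], 0.79, [0.327, -0.265, 0.05])]
top coupler [([184.0, 178.0], 0.88, [0.572, 0.236, 0.05])]
top knob [([189.0, 182.0], 0.71, [0.557, 0.217, 0.05])]
top cheeks [([185.0, 177.0], 0.77, [0.577, 0.231, 0.05])]
top handle_hinge [([184.0, 176.0], 0.56, [0.578, 0.236, 0.05])]
top ball [([298.0, 192.0], 0.95, [0.529, -0.172, 0.05]), ([329.0, 248.0], 0.91, [0.331, -0.278, 0.05]), ([322.0, 147.0], 0.91, [0.692, -0.255, 0.05]), ([388.0, 231.0], 0.67, [0.396, -0.49, 0.05])]
top tape [([250.0, 133.0], 0.69, [0.738, 0.001, 0.05])]
top mug [([376.0, 188.0], 0.66, [0.546, -0.45, 0.05])]
top driver [([246.0, 223.0], 0.68, [0.416, 0.014, 0.05]), ([296.0, 193.0], 0.44, [0.524, -0.162, 0.05])]
top mic_case [([120.0, 182.0], 0.66, [0.554, 0.457, 0.05])]
side stand [([289.0, 234.0], 0.9, [0.511, -0.222, 0.05]), ([328.0, 326.0], 0.9, [0.354, -0.539, 0.05]), ([252.0, 285.0], 0.56, [0.296, -0.328, 0.05]), ([348.0, 224.0], 0.56, [0.684, -0.298, 0.
[... 1185 characters left out ...]
.        ]]
{'clock': 1.1, 'joint_pos': array([1.13936847e+00, 3.13200867e-01, 4.61196029e-02, 1.30357535e+00,
       6.63699919e-06, 1.43119462e+00]), 'qvel': array([ 0.00024372,  0.00062083, -0.00063442,  0.00049283,  0.001406  ,
        0.00117328]), 'tau': array([ 3.25266819e-04, -4.80477655e+01,  2.98818737e+01,  4.07631733e-04,
        4.92227025e-05,  1.65314695e-08]), 'tcp_pos': array([0.16546171, 0.55074068, 0.24833072]), 'orientation': array([1.64908826e-05, 1.45395861e-01, 9.89373559e-01, 6.79626524e-05]), 'wrist_force': array([-0.34527833,  0.39919894, -0.09847329]), 'ft_torque': array([ 0.0578446 , -0.01756189,  0.02632519]), 'grip_force': 0.0, 'finger_gap': 0.08555073554447012}
```

View pics/t0.png

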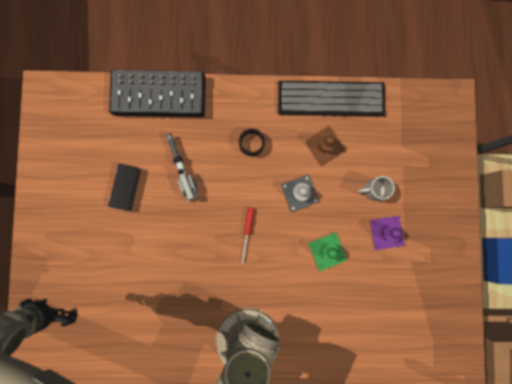

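View pics/s0.png

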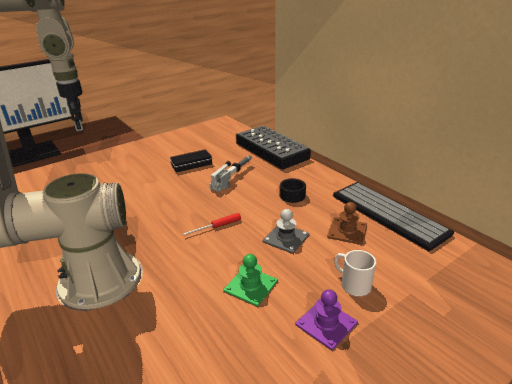

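Four stands show in the top view: grey (300,193), brown (326,146), green (328,251) and purple (388,232). The grey one, with a dark plate and steel ball, fits the description. The coupler's head is near (187,186) and its microphone near (170,135). I'll enlarge both.

Run:
```python
from h import *
a=cv2.imread('pics/t0.png');b=cv2.imread('pics/s0.png')
f=lambda im,x,y,w,h:cv2.resize(im[y:y+h,x:x+w],(400,300),interpolation=cv2.INTER_CUBIC)
cv2.imwrite('pics/crop0.png',np.vstack([np.hstack([f(a,145,128,96,72),f(a,270,170,60,45)]),np.hstack([f(b,196,148,64,48),f(b,256,200,64,48)])]))
```

```text
(no output)
```

View pics/crop0.png

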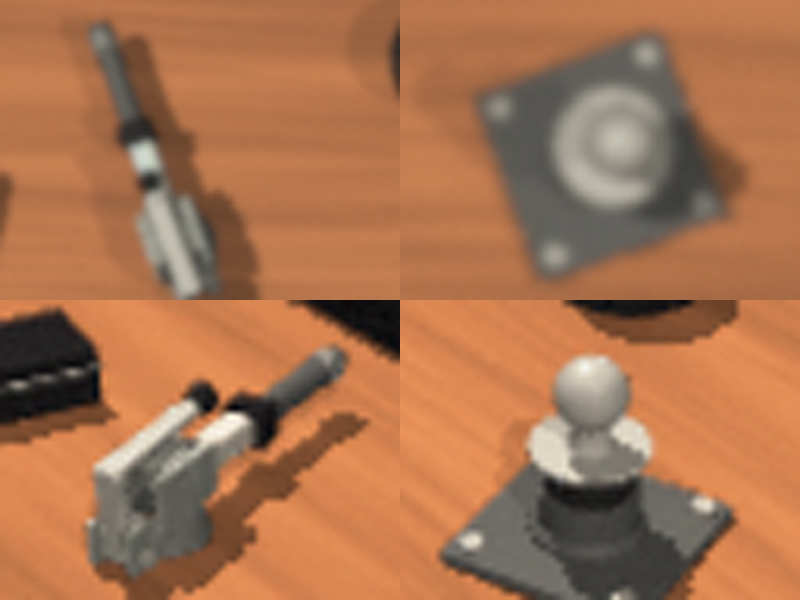

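The crop confirms it. The grey stand has a dark plate with screws and a steel ball at top (302.7,191) and side (286.4,214.4). The coupler stands upright with its handle shut. Its knob is at top (181,171) and side (228.5,163.7), and the mic tip is at top (169,135.7) and side (249.6,156.3).

```bash
cat >> h.py <<'E'
def tri(pt,ps):
    (o,d),(q,e)=ray('top',pt),ray('side',ps); d=d/np.linalg.norm(d);e=e/np.linalg.norm(e)
    s=np.linalg.lstsq(np.c_[d,-e],q-o,rcond=None)[0]
    A,B=o+s[0]*d,q+s[1]*e; return (A+B)/2,np.linalg.norm(A-B)
E
python3 - <<'E'
from h import *
print('ball',tri((302.7,191),(286.4,214.4)),atz('top',(302.7,191),.09),atz('side',(286.4,214.4),.09))
print('knob',tri((181,171.2),(228.5,163.7)),atz('top',(181,171.2),.066),atz('side',(228.5,163.7),.066))
print('mic',tri((169,135.7),(249.6,156.3)),atz('top',(169,135.7),.034),atz('side',(249.6,156.3),.034))
print('bar back',atz('top',(190,198),.066))
E
```

```text
ball (array([ 0.53017662, -0.18211225,  0.08967501]), np.float64(0.002873314676426083)) [ 0.52896212 -0.18122589  0.09      ] [ 0.5312401  -0.18304126  0.09      ]
knob (array([0.59573654, 0.24079495, 0.07055036]), np.float64(0.0032363206177962625)) [0.59496946 0.24243295 0.066     ] [0.60177844 0.2475455  0.066     ]
mic (array([0.72955785, 0.29173859, 0.04022925]), np.float64(0.0072682516740556055)) [0.72788461 0.29496565 0.034     ] [0.74011964 0.30053434 0.034     ]
bar back [0.50140365 0.20857807 0.066     ]
```

```bash
cat >> h.py <<'E'
from scipy.spatial.transform import Rotation as Ro
def st():
    s=env.get_state(); q=s['orientation']; R=Ro.from_quat([*q[1:],q[0]]).as_matrix()
    return s,R
def need(p,ydeg):
    s,R=st(); d=R.T@(np.array(p)-s['tcp_pos'])
    y=np.degrees(np.arctan2(R[1,1],R[0,1])); t=(ydeg-y+90)%180-90
    print('tcp',s['tcp_pos'].round(4),'ydir',y.round(1),'shift',d.round(4),'turn',round(-np.radians(t),3),'F',s['wrist_force'].round(1),'gap',s['finger_gap'].round(4),'t',s['clock'],'q6',s['joint_pos'][5].round(2),'tilt',R[2,2].round(5))
E
python3 -m pendant '[[1,-0.05,-0.017,0,0],[1,-0.05,-0.017,0,0],[1,-0.05,-0.017,0,0],[1,-0.05,-0.017,0,0],[1,-0.05,-0.017,0,0],[1,-0.05,-0.017,0,0],[1,-0.05,-0.017,0,0],[1,-0.05,-0.017,0,0]]' 25
python3 -c "from h import *;need([.597,.243,.15],110.5)"
```

```text
clock: 2.1
tcp_pos: [0.5108, 0.3043, 0.2485]
orientation: [0.0, 0.145, 0.989, 0.0]
wrist_force: [1.0, 0.9, -0.3]
finger_gap: 0.0854
grip_force: 0.0Traceback (most recent call last):
  File "<string>", line 1, in <module>
    from h import *;need([.597,.243,.15],110.5)
                    ~~~~^^^^^^^^^^^^^^^^^^^^^^^
  File "h.py", line 24, in need
    print('tcp',s['tcp_pos'].round(4),'ydir',y.round(1),'shift',d.round(4),'turn',round(-np.radians(t),3),'F',s['wrist_force'].round(1),'gap',s['finger_gap'].round(4),'t',s['clock'],'q6',s['joint_pos'][5].round(2),'tilt',R[2,2].round(5))
                                                                                                                                              ^^^^^^^^^^^^^^^^^^^^^
AttributeError: 'float' object has no attribute 'round'
```

```bash
sed -i "s/s\['finger_gap'\].round(4)/round(s['finger_gap'],4)/" h.py
python3 -m pendant '[[1,-0.05,-0.017,0,0],[1,-0.05,-0.017,0,0],[1,0,0,0.02,-0.162],[1,0,0,0.03,-0.162],[1,0,0,0.03,-0.162],[1,0,0,0.02,-0.162],[1,0,0,0,0],[1,0,0,0,0]]'
python3 - <<'E'
from h import *
need([.597,.243,.1],110.5)
a=snap('top','t1.png');b=snap('side','s1.png')
f=lambda im,x,y,w,h:cv2.resize(im[y:y+h,x:x+w],(400,300),interpolation=cv2.INTER_CUBIC)
cv2.imwrite('pics/c1.png',np.hstack([f(a,145,128,96,72),f(b,196,118,96,72)])[:,:,::-1])
E
```

```text
clock: 3.1
tcp_pos: [0.5959, 0.2442, 0.1492]
orientation: [0.001, -0.176, 0.984, 0.0]
wrist_force: [0.7, 0.5, 0.3]
finger_gap: 0.0853
grip_force: 0.0
tcp [0.5959 0.2442 0.1492] ydir 110.3 shift [-0.0006 -0.0015  0.0492] turn -0.004 F [0.7 0.5 0.3] gap 0.0853 t 3.1 q6 -0.09 tilt -1.0
```

View pics/c1.png

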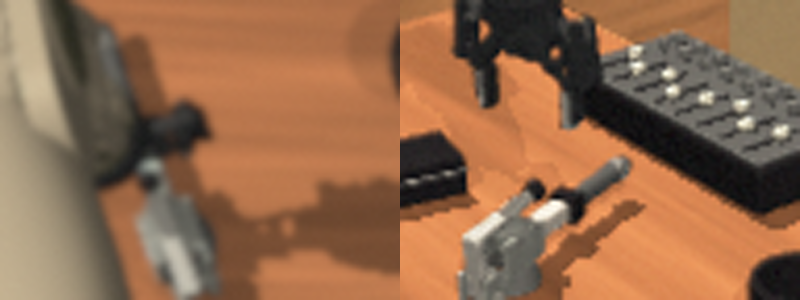

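Fingers stand over the knob, which is at side (229,163); it agrees with the estimate. Descend and pinch.

```bash
python3 -m pendant '[[1,0,-0.0015,0.03,0],[1,0,0,0.03,0],[1,0,0,0.022,0],[0,0,0,0,0],[-1,0,0,0,0],[-1,0,0,0,0],[-1,0,0,0,0],[-1,0,0,0,0]]' 25
python3 - <<'E'
from h import *
need([.597,.243,.066],110.5)
a=snap('top','t2.png');b=snap('side','s2.png')
f=lambda im,x,y,w,h:cv2.resize(im[y:y+h,x:x+w],(400,300),interpolation=cv2.INTER_CUBIC)
cv2.imwrite('pics/c2.png',np.hstack([f(a,145,128,96,72),f(b,196,118,96,72)])[:,:,::-1])
E
```

```text
clock: 4.2
tcp_pos: [0.5972, 0.2428, 0.0675]
orientation: [0.001, -0.177, 0.984, -0.0]
wrist_force: [1.7, -1.1, 2.9]
finger_gap: 0.0205
grip_force: 24.4
tcp [0.5972 0.2428 0.0675] ydir 110.4 shift [0.0001 0.0003 0.0015] turn -0.002 F [ 1.7 -1.1  2.9] gap 0.0205 t 4.2 q6 -0.09 tilt -1.0
```

View pics/c2.png

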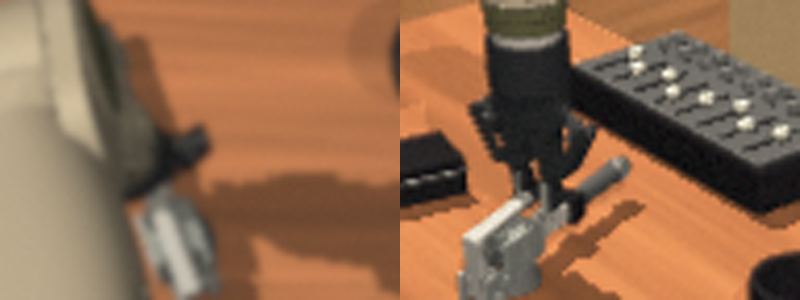

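```bash
python3 -m pendant '[[-1,0.0047,0,-0.0067,0],[-1,0.0051,0,-0.0064,0],[-1,0.0057,0,-0.0059,0],[-1,0.0059,0,-0.0055,0],[-1,0,0,0,0],[-1,0,0,0,0]]' 25
python3 - <<'E'
from h import *
need([.597,.243,.066],110.5)
b=snap('side','s3.png')
f=lambda im,x,y,w,h:cv2.resize(im[y:y+h,x:x+w],(640,480),interpolation=cv2.INTER_CUBIC)
cv2.imwrite('pics/c3.png',f(b,196,130,80,60)[:,:,::-1])
E
```

```text
clock: 5.05
tcp_pos: [0.5754, 0.2351, 0.0908]
orientation: [-0.0, -0.177, 0.984, 0.0]
wrist_force: [2.5, -1.9, 1.7]
finger_gap: 0.0199
grip_force: 24.7
tcp [0.5754 0.2351 0.0908] ydir 110.4 shift [-0.023  -0.0002  0.0248] turn -0.002 F [ 2.5 -1.9  1.7] gap 0.0199 t 5.05 q6 -0.1 tilt -1.0
```

View pics/c3.png

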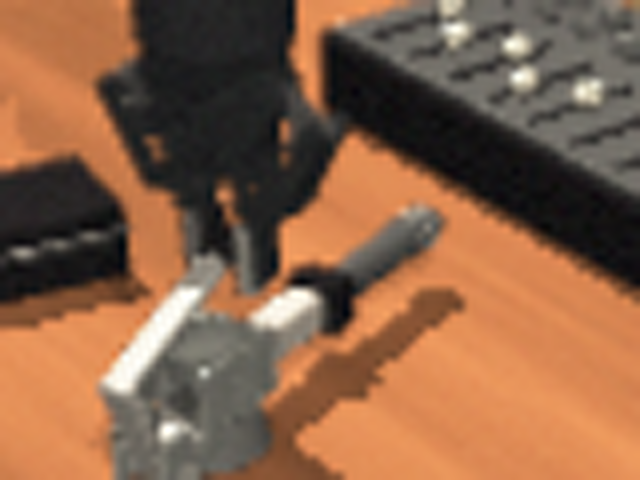

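The handle has swung about 0.3 rad (knob at crop (210,270)) and the coupler has stayed put on the desk. Continue the arc, pulled slightly inward to centre the knob in the pads.

```bash
python3 -m pendant '[[-1,0.0068,0,-0.0045,0],[-1,0.0072,0,-0.0040,0],[-1,0.0075,0,-0.0035,0],[-1,0.0077,0,-0.0029,0],[-1,0.0076,0,-0.0029,0],[-1,0.0078,0,-0.0024,0],[-1,0.0080,0,-0.0018,0],[-1,0.0081,0,-0.0012,0]]' 25
python3 -m pendant '[[-1,0.0081,0,-0.0006,0],[-1,0.0082,0,0,0],[-1,0.0081,0,0.0006,0],[-1,0.0075,0,0.0012,0],[-1,0,0,0,0],[-1,0,0,0,0]]' 25
python3 - <<'E'
from h import *
need([.597,.243,.066],110.5)
b=snap('side','s4.png');a=snap('top','t4.png')
f=lambda im,x,y,w,h:cv2.resize(im[y:y+h,x:x+w],(400,300),interpolation=cv2.INTER_CUBIC)
cv2.imwrite('pics/c4.png',np.hstack([f(a,145,128,96,72),f(b,186,130,80,60)])[:,:,::-1])
E
```

```text
clock: 6.1
tcp_pos: [0.5181, 0.2139, 0.1138]
orientation: [-0.0, -0.177, 0.984, 0.0]
wrist_force: [1.4, -0.2, -3.3]
finger_gap: 0.0196
grip_force: 24.5
clock: 6.85
tcp_pos: [0.4891, 0.203, 0.1133]
orientation: [0.0, -0.177, 0.984, 0.0]
wrist_force: [-0.8, 0.1, 2.6]
finger_gap: 0.0202
grip_force: 24.9
tcp [0.4891 0.203  0.1133] ydir 110.4 shift [-0.115  -0.0002  0.0473] turn -0.002 F [-0.8  0.1  2.6] gap 0.0202 t 6.85 q6 -0.11 tilt -1.0
```

View pics/c4.png

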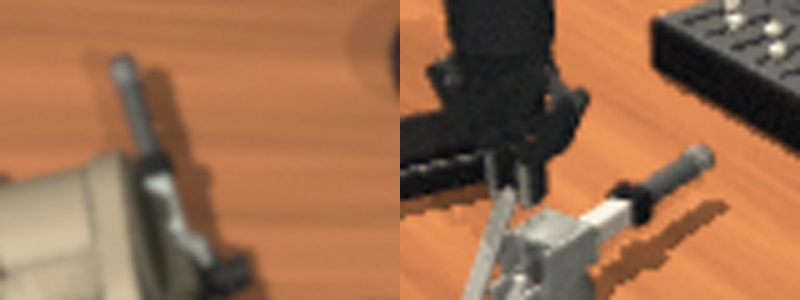

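The knob is at side crop (512,195). The mic tip has moved from top (169,136) to about (174,143), so the coupler has crept back along its axis. I'll compute its new pose and the handle angle.

Run:
```python
from h import *
s,R=st()
c=R[:,0]*-1 # coupler x
old=tri((169,135.7),(249.6,156.3))[0]; new=tri((174.3,142.9),(248.4,160.4))
print(old,new)
d=atz('top',(174.3,142.9),.034)-atz('top',(169,135.7),.034); print('shift along',d@c,d@R[:,1],'tri',(new[0]-old)@c)
kn=s['tcp_pos']-[0,0,-.002]
sock=np.array([.597,.2428,0])-.052*c+d
r=(kn-sock)@c+.040, kn[2]-.008
print('knob rel hinge',r,np.hypot(*r),np.degrees(np.arctan2(r[1],r[0])),'theta',np.arctan2(r[1],r[0])-np.radians(32.45))
```

```text
[0.72955785 0.29173859 0.04022925] (array([0.70623839, 0.27165166, 0.03640061]), np.float64(0.011487678761730173))
shift along -0.031326130990760676 -0.009497516052978645 tri -0.02886377806841661
knob rel hinge (np.float64(0.008747287526703007), np.float64(0.10722930110795764)) 0.10758549184335153 85.33639264527483 theta 0.9230416811625592
```

```bash
python3 -m pendant '[[-1,0.005,0,0.001,0],[-1,0.005,0,0.0005,0],[-1,0.006,0,0.0005,0],[-1,0.006,0,0.0005,0],[-1,0.006,0,0.001,0],[-1,0,0,0,0]]' 25
python3 - <<'E'
from h import *
need([.597,.243,.066],110.5)
b=snap('side','s5.png');a=snap('top','t5.png')
f=lambda im,x,y,w,h:cv2.resize(im[y:y+h,x:x+w],(400,300),interpolation=cv2.INTER_CUBIC)
cv2.imwrite('pics/c5.png',np.hstack([f(a,145,128,96,72),f(b,186,130,80,60)])[:,:,::-1])
E
```

```text
clock: 7.7
tcp_pos: [0.4632, 0.1936, 0.1103]
orientation: [0.001, -0.177, 0.984, 0.0]
wrist_force: [-1.9, 2.2, 6.2]
finger_gap: 0.0197
grip_force: 25.7
tcp [0.4632 0.1936 0.1103] ydir 110.4 shift [-0.1425 -0.0005  0.0445] turn -0.001 F [-1.9  2.2  6.2] gap 0.0197 t 7.7 q6 -0.12 tilt -1.0
```

View pics/c5.png

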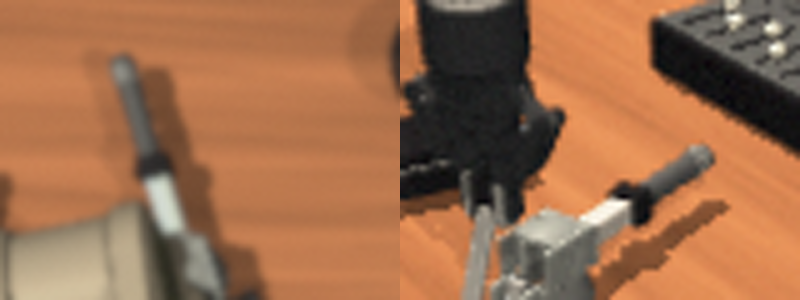

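The coupler stayed put this time (mic tip still at crop (122,62)) and the handle is back at about 1.2 rad. Release, rise, and clear the view sideways.

```bash
python3 -m pendant '[[1,0,0,0,0],[1,0,0,0,0],[1,0,0,0,0],[1,0,0,-0.03,0],[1,0,0,-0.05,0],[1,0,0,-0.04,0],[1,0,-0.05,0,0],[1,0,-0.06,0,0]]' 25
python3 -m pendant '[[1,0,-0.06,0,0],[1,0,-0.06,0,0],[1,0,-0.03,0,0],[1,0,0,0,0]]'
python3 - <<'E'
from h import *
need([.5,.2,.15],110.5)
a=snap('top','t6.png');b=snap('side','s6.png')
for l in['coupler','cheeks','knob','handle_hinge']:
    for c in('top','side'):
        print(l,c,[(np.round(x['centre'],1).tolist(),round(x['score'],2)) for x in env.recognise(c,l)][:2])
f=lambda im,x,y,w,h:cv2.resize(im[y:y+h,x:x+w],(800,600)[:2] and (400,500),interpolation=cv2.INTER_CUBIC)
cv2.imwrite('pics/c6.png',np.hstack([f(a,155,130,64,80),f(b,196,135,64,80)])[:,:,::-1])
E
```

```text
clock: 8.8
tcp_pos: [0.5018, 0.0898, 0.23]
orientation: [0.001, -0.179, 0.984, -0.0]
wrist_force: [1.4, -0.2, -0.7]
finger_gap: 0.0852
grip_force: 0.0
clock: 9.3
tcp_pos: [0.554, -0.0528, 0.2286]
orientation: [-0.0, -0.175, 0.985, 0.0]
wrist_force: [0.4, 0.1, -0.5]
finger_gap: 0.0855
grip_force: 0.0
tcp [ 0.554  -0.0528  0.2286] ydir 110.2 shift [-0.0366  0.2559  0.0786] turn -0.005 F [ 0.4  0.1 -0.5] gap 0.0855 t 9.3 q6 -0.59 tilt -1.0
coupler top [([187.4, 188.3], 0.64)]
coupler side [([213.8, 181.0], 0.65)]
cheeks top [([188.2, 186.7], 0.63)]
cheeks side [([216.7, 178.2], 0.85)]
knob top []
knob side [([198.1, 181.7], 0.65)]
handle_hinge top [([188.0, 189.2], 0.8)]
handle_hinge side [([216.8, 180.5], 0.71), ([188.1, 162.9], 0.65)]
```

View pics/c6.png

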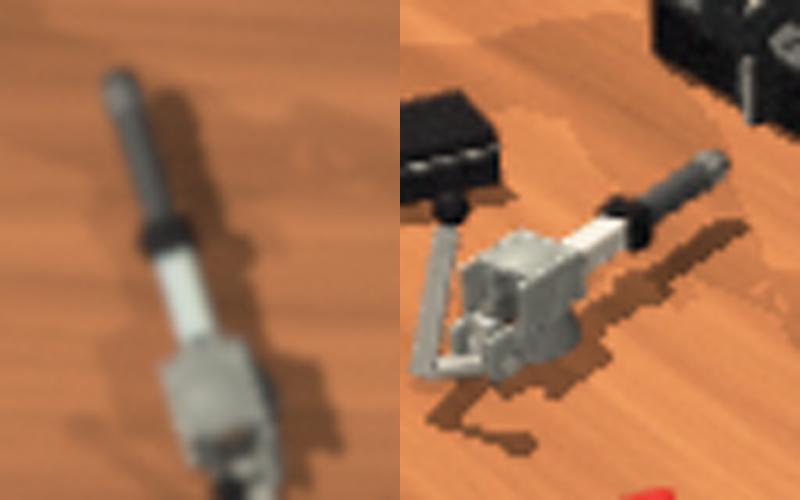

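Handle stands up and back. In the top view, the mic tip is at (173.9,142), the head crown's centre at (189.4,194), and the knob at (191.5,208.4); in the side view the knob is at (204.3,168.1). Fit the pose.

Run:
```python
from h import *
m=atz('top',(173.9,142.5),.040); col=atz('top',(181.6,167.1),.036); hd=atz('top',(189.4,194.),.062); bf=atz('top',(186.2,184.1),.044)
kn=tri((191.5,208.4),(204.3,168.1)); print('knob',kn,'mic',m,'col',col,'bf',bf,'head',hd)
for a,b in((m,hd),(m,col),(m,kn[0]),(col,hd),(bf,m)):
    v=a-b; print(np.degrees(np.arctan2(v[1],v[0]))%180,np.hypot(v[0],v[1]))
```

```text
knob (array([0.46483974, 0.19421719, 0.11481173]), np.float64(0.003660799518433949)) mic [0.70199461 0.27541483 0.04      ] col [0.61394463 0.24610685 0.036     ] bf [0.55215082 0.22671434 0.044     ] head [0.51565508 0.21165359 0.062     ]
18.889804964090708 0.19694647084434944
18.410337678636544 0.09279954629593457
18.900298415708555 0.25067007148966036
19.31700542953198 0.10415306888446925
18.00459584024901 0.15755918751577352
```

```bash
python3 -m pendant '[[1,-0.0115,0.0435,0,0],[1,-0.0115,0.0435,0,0],[1,-0.0115,0.0435,0,0],[1,-0.0115,0.0435,0,0],[1,-0.0115,0.0435,0,0],[1,-0.0115,0.0435,0,0],[1,0,0,0.03,0.021],[1,0,0,0.03,0]]'
python3 -m pendant '[[1,0,0,0.03,0],[1,0,0,0,0],[1,0,0,0,0]]'
python3 -c "from h import *;need([.529,.216,.045],109)"
```

```text
clock: 10.8
tcp_pos: [0.5271, 0.2195, 0.1691]
orientation: [0.001, -0.168, 0.986, 0.0]
wrist_force: [0.5, 0.5, -0.8]
finger_gap: 0.0855
grip_force: 0.0
clock: 11.18
tcp_pos: [0.5276, 0.2184, 0.1404]
orientation: [0.001, -0.167, 0.986, 0.0]
wrist_force: [0.9, -0.0, -0.3]
finger_gap: 0.0853
grip_force: 0.0
tcp [0.5276 0.2184 0.1404] ydir 109.2 shift [-0.0004 -0.0027  0.0954] turn 0.004 F [ 0.9 -0.  -0.3] gap 0.0853 t 11.175 q6 -0.08 tilt -1.0
```

```bash
python3 -m pendant '[[1,0,-0.0027,0.03,0],[1,0,0,0.03,0],[1,0,0,0.02,0],[1,0,0,0.0155,0],[0.3,0,0,0,0],[-0.2,0,0,0,0],[-1,0,0,0,0],[-1,0,0,0,0]]' 90
python3 -m pendant '[[-1,0,0,0,0],[-1,0,0,0,0]]'
python3 -c "from h import *;need([.529,.216,.045],109)"
```

```text
clock: 12.18
tcp_pos: [0.5293, 0.2162, 0.0455]
orientation: [0.002, -0.167, 0.986, 0.0]
wrist_force: [-1.4, 1.1, 6.1]
finger_gap: 0.0465
grip_force: 93.9
clock: 12.42
tcp_pos: [0.5293, 0.2162, 0.0455]
orientation: [0.002, -0.167, 0.986, 0.0]
wrist_force: [-0.9, 0.0, 5.5]
finger_gap: 0.047
grip_force: 93.9
tcp [0.5293 0.2162 0.0455] ydir 109.2 shift [ 0.0004 -0.0001  0.0005] turn 0.004 F [-0.9  0.   5.5] gap 0.047 t 12.425 q6 -0.09 tilt -0.99999
```

```bash
python3 -m pendant '[[-1,0,0,-0.01,0],[-1,0,0,-0.02,0],[-1,0,0,-0.03,0],[-1,0,0,-0.03,0],[-1,0,0,-0.03,0],[-1,0,0,-0.02,0],[-1,0,0,0,0],[-1,0,0,0,0]]'
python3 -c "
from h import *;need([.5415,-.178,.18],109)
print(atz('top',(300,193.25),.008))"
```

```text
clock: 13.42
tcp_pos: [0.5271, 0.2153, 0.1825]
orientation: [-0.001, -0.167, 0.986, -0.0]
wrist_force: [-0.5, 0.4, -5.8]
finger_gap: 0.0469
grip_force: 93.2
tcp [0.5271 0.2153 0.1825] ydir 109.2 shift [ 0.1158 -0.3761  0.0027] turn 0.004 F [-0.5  0.4 -5.8] gap 0.0469 t 13.425 q6 -0.09 tilt -1.0
[ 0.52801861 -0.18263617  0.008     ]
```

```bash
python3 -m pendant '[[-1,0.006,-0.02,0,0],[-1,0.012,-0.038,0,0],[-1,0.012,-0.038,0,0],[-1,0.012,-0.038,0,0],[-1,0.012,-0.038,0,0],[-1,0.012,-0.038,0,0],[-1,0.012,-0.038,0,0],[-1,0.012,-0.038,0,0]]'
python3 -m pendant '[[-1,0.012,-0.038,0,0],[-1,0.012,-0.038,0,0],[-1,0.008,-0.02,0,0],[-1,0,0,0,0],[-1,0,0,0,0],[-1,0,0,0,0]]'
python3 - <<'E'
from h import *
need([.540,-.178,.18],109)
a=snap('top','t7.png');b=snap('side','s7.png')
f=lambda im,x,y,w,h:cv2.resize(im[y:y+h,x:x+w],(400,500),interpolation=cv2.INTER_CUBIC)
cv2.imwrite('pics/c7.png',np.hstack([f(a,264,130,64,80),f(b,262,165,64,80)])[:,:,::-1])
E
```

```text
clock: 14.42
tcp_pos: [0.5359, -0.0862, 0.1826]
orientation: [-0.001, -0.166, 0.986, 0.0]
wrist_force: [1.1, 0.6, -5.1]
finger_gap: 0.0466
grip_force: 93.6
clock: 15.18
tcp_pos: [0.5383, -0.1841, 0.1836]
orientation: [-0.0, -0.168, 0.986, 0.0]
wrist_force: [-0.2, 0.1, -5.3]
finger_gap: 0.0465
grip_force: 93.7
tcp [ 0.5383 -0.1841  0.1836] ydir 109.3 shift [-0.0036  0.0052  0.0036] turn 0.005 F [-0.2  0.1 -5.3] gap 0.0465 t 15.175 q6 -0.81 tilt -1.0
```

View pics/c7.png

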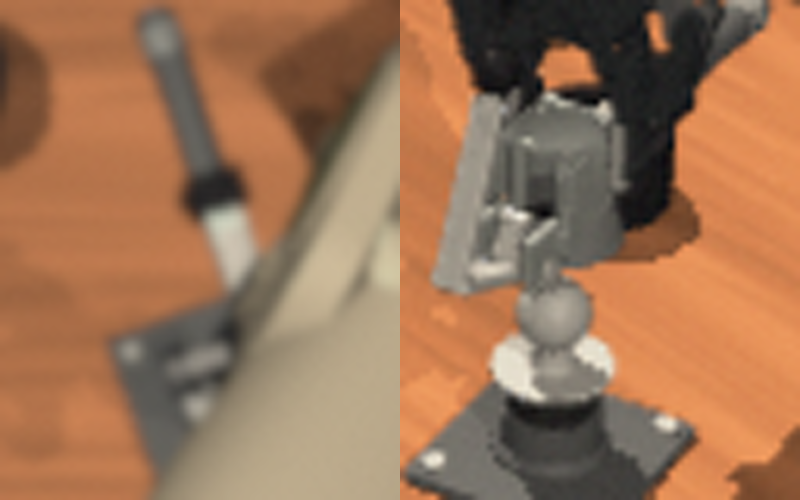

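The boom is held level over the ball. In the side view the ball is at (286.8,215.4) and the skirt's right edge at about (297.7,205). In the top view the mic tip is at about (289.0,133) and the collar at (298.1,160.4). Check these against the predicted pose.

Run:
```python
from h import *
s,R=st(); c=-R[:,0]; p=s['tcp_pos']; y=R[:,1]
P=lambda x,yy,z:p+c*(x-.012)+y*yy+[0,0,z-.0455]
print('mic pred',proj('top',P(.198,0,.040)),'old view: at z .04 tip')
v=(atz('top',(289,133),P(0,0,.04)[2])-p); print('mic meas along, lateral',v@c+.012,v@y)
v=(atz('top',(298.1,160.4),P(0,0,.036)[2])-p); print('collar meas along, lateral',v@c+.012,v@y)
# collar reference from desk fit
t=np.linspace(0,2*np.pi,360); k=np.array([proj('side',P(.031*np.cos(a),.031*np.sin(a),0)) for a in t]); i=k[:,0].argmax(); print('skirt right edge pred',k[i],'low',k[k[:,1].argmax()],'centre',proj('side',P(0,0,0)))
k=np.array([proj('side',P(x,yy,.058)) for x in(-.032,.028) for yy in(-.024,.024)]);print('head corners',k)
print('ball',atz('side',(286.8,215.4),.09))
```

```text
mic pred [288.62740009 131.66387682] old view: at z .04 tip
mic meas along, lateral 0.19344139122400333 0.0002853381075332491
collar meas along, lateral 0.09947931989739156 0.0009639784989882553
skirt right edge pred [297.27422812 202.59354762] low [287.18666641 208.0904676 ] centre [286.77972751 202.26951469]
head corners [[288.76026439 192.66730194]
 [274.22327935 188.00499571]
 [299.1565919  183.4881616 ]
 [284.92797695 179.16503518]]
ball [ 0.52874771 -0.18785842  0.09      ]
```

```bash
python3 -m pendant '[[-1,-0.003,0.0042,0.004,0],[-1,0,0,0.008,0],[-1,0,0,0.008,0],[-1,0,0,0.006,0],[-1,0,0,0.004,0],[-1,0,0,0,0],[-1,0,0,0,0]]'
python3 -m pendant '[[-1,0,0,0.004,0],[-1,0,0,0.004,0],[-1,0,0,0,0]]'
python3 -m pendant '[[-1,0,0,0.004,0],[-1,0,0,0.004,0],[-1,0,0,0,0]]'
python3 -c "from h import *;need([.540,-.178,.18],109)"
```

```text
clock: 16.15
tcp_pos: [0.5401, -0.1805, 0.154]
orientation: [0.0, -0.167, 0.986, -0.0]
wrist_force: [0.3, -0.0, -5.5]
finger_gap: 0.047
grip_force: 93.8
clock: 16.52
tcp_pos: [0.5396, -0.1802, 0.1452]
orientation: [-0.0, -0.167, 0.986, 0.0]
wrist_force: [-0.0, 0.3, -5.2]
finger_gap: 0.0471
grip_force: 93.8
clock: 16.9
tcp_pos: [0.5396, -0.1801, 0.1372]
orientation: [-0.0, -0.167, 0.986, 0.0]
wrist_force: [-0.3, 0.6, -4.0]
finger_gap: 0.0467
grip_force: 93.8
tcp [ 0.5396 -0.1801  0.1372] ydir 109.2 shift [-0.001   0.0019 -0.0428] turn 0.004 F [-0.3  0.6 -4. ] gap 0.0467 t 16.9 q6 -0.8 tilt -1.0
```

```bash
python3 -m pendant '[[-1,0,0,0.003,0],[-1,0,0,0.003,0],[-1,0,0,0,0]]'
python3 -m pendant '[[-1,0,0,0.003,0],[-1,0,0,0.003,0],[-1,0,0,0,0]]'
python3 -c "from h import *;need([.540,-.178,.18],109)"
```

```text
clock: 17.27
tcp_pos: [0.5397, -0.1802, 0.1314]
orientation: [-0.0, -0.167, 0.986, 0.0]
wrist_force: [0.2, 1.5, -5.4]
finger_gap: 0.0469
grip_force: 93.8
clock: 17.65
tcp_pos: [0.5397, -0.1802, 0.1254]
orientation: [-0.0, -0.167, 0.986, 0.0]
wrist_force: [-0.7, -0.4, -5.3]
finger_gap: 0.0464
grip_force: 93.8
tcp [ 0.5397 -0.1802  0.1254] ydir 109.2 shift [-0.0009  0.002  -0.0546] turn 0.004 F [-0.7 -0.4 -5.3] gap 0.0464 t 17.65 q6 -0.8 tilt -1.0
```

```bash
python3 -m pendant '[[-1,0,0,0.003,0],[-1,0,0,0.003,0],[-1,0,0,0,0]]'
python3 -m pendant '[[-1,0,0,0.002,0],[-1,0,0,0.002,0],[-1,0,0,0,0]]'
python3 -m pendant '[[-1,0,0,0.002,0],[-1,0,0,0,0]]'
python3 -c "from h import *;need([.540,-.178,.18],109)"
```

```text
clock: 18.02
tcp_pos: [0.5397, -0.1802, 0.1194]
orientation: [-0.0, -0.167, 0.986, 0.0]
wrist_force: [-0.2, 0.4, -5.1]
finger_gap: 0.0467
grip_force: 93.8
clock: 18.4
tcp_pos: [0.54, -0.1803, 0.1156]
orientation: [0.0, -0.167, 0.986, 0.0]
wrist_force: [-0.0, 0.3, -5.7]
finger_gap: 0.0466
grip_force: 93.8
clock: 18.65
tcp_pos: [0.5405, -0.1803, 0.114]
orientation: [0.001, -0.167, 0.986, -0.0]
wrist_force: [1.9, 0.8, -3.6]
finger_gap: 0.0466
grip_force: 93.9
tcp [ 0.5405 -0.1803  0.114 ] ydir 109.2 shift [-0.0004  0.0023 -0.066 ] turn 0.004 F [ 1.9  0.8 -3.6] gap 0.0466 t 18.65 q6 -0.8 tilt -1.0
```

```bash
for i in 1 ; do python3 -m pendant '[[-1,0,0,0.0015,0],[-1,0,0,0,0]]'; done
python3 -m pendant '[[-1,0,0,0.0015,0],[-1,0,0,0,0]]'
python3 -m pendant '[[-1,0,0,0.001,0],[-1,0,0,0,0]]'
python3 -c "from h import *;need([.540,-.178,.18],109)"
```

```text
clock: 18.9
tcp_pos: [0.5406, -0.1802, 0.1128]
orientation: [0.001, -0.167, 0.986, -0.0]
wrist_force: [2.4, 1.4, -1.1]
finger_gap: 0.0465
grip_force: 94.2
clock: 19.15
tcp_pos: [0.5407, -0.1802, 0.1115]
orientation: [0.001, -0.167, 0.986, -0.0]
wrist_force: [2.3, 3.8, 1.9]
finger_gap: 0.0466
grip_force: 94.7
clock: 19.4
tcp_pos: [0.5408, -0.1801, 0.1105]
orientation: [0.001, -0.167, 0.986, -0.0]
wrist_force: [2.7, 4.9, 5.0]
finger_gap: 0.0461
grip_force: 95.0
tcp [ 0.5408 -0.1801  0.1105] ydir 109.2 shift [-0.0001  0.0022 -0.0695] turn 0.004 F [2.7 4.9 5. ] gap 0.0461 t 19.4 q6 -0.8 tilt -1.0
```

```bash
python3 -m pendant '[[-1,-0.0008,0.0008,0,0],[-1,0,0,0,0]]'
python3 -m pendant '[[-1,0,0,0.001,0],[-1,0,0,0,0]]'
python3 -m pendant '[[-1,0,0,0.0005,0],[-1,0,0,0,0]]'
python3 -c "from h import *;need([.540,-.178,.18],109)"
```

```text
clock: 19.65
tcp_pos: [0.541, -0.1795, 0.11]
orientation: [0.001, -0.167, 0.986, -0.0]
wrist_force: [3.7, 2.6, 3.3]
finger_gap: 0.0469
grip_force: 94.8
clock: 19.9
tcp_pos: [0.5411, -0.1793, 0.109]
orientation: [0.001, -0.167, 0.986, -0.0]
wrist_force: [4.3, 3.9, 4.7]
finger_gap: 0.0466
grip_force: 94.9
clock: 20.15
tcp_pos: [0.5412, -0.1792, 0.1086]
orientation: [0.001, -0.167, 0.986, 0.0]
wrist_force: [4.8, 2.7, 5.3]
finger_gap: 0.0463
grip_force: 94.9
tcp [ 0.5412 -0.1792  0.1086] ydir 109.2 shift [ 0.0006  0.0015 -0.0714] turn 0.004 F [4.8 2.7 5.3] gap 0.0463 t 20.15 q6 -0.8 tilt -1.0
```

```bash
python3 -m pendant '[[-1,-0.0013,0.0002,0.0005,0],[-1,0,0,0,0]]'
python3 -m pendant '[[-1,0,0,0.001,0],[-1,0,0,0,0]]'
python3 -m pendant '[[-1,0,0,0.001,0],[-1,0,0,0,0]]'
python3 -c "from h import *;need([.540,-.178,.18],109)"
```

```text
clock: 20.4
tcp_pos: [0.5414, -0.1791, 0.1079]
orientation: [-0.0, -0.167, 0.986, -0.0]
wrist_force: [1.9, 1.4, 5.0]
finger_gap: 0.0467
grip_force: 95.2
clock: 20.65
tcp_pos: [0.5414, -0.1791, 0.1072]
orientation: [-0.0, -0.167, 0.986, -0.0]
wrist_force: [2.1, 1.5, 7.9]
finger_gap: 0.0467
grip_force: 95.3
clock: 20.9
tcp_pos: [0.5414, -0.1791, 0.1066]
orientation: [-0.0, -0.167, 0.986, -0.0]
wrist_force: [-0.3, 1.7, 9.4]
finger_gap: 0.047
grip_force: 95.5
tcp [ 0.5414 -0.1791  0.1066] ydir 109.2 shift [ 0.001   0.0014 -0.0734] turn 0.003 F [-0.3  1.7  9.4] gap 0.047 t 20.9 q6 -0.79 tilt -1.0
```

```bash
python3 -m pendant '[[-1,0,0,0.001,0],[-1,0,0,0,0]]'
python3 -m pendant '[[-1,0,0,0.0007,0],[-1,0,0,0,0]]'
python3 -m pendant '[[-1,0,0,0.0007,0],[-1,0,0,0,0]]'
python3 -c "from h import *;need([.540,-.178,.18],109)"
```

```text
clock: 21.15
tcp_pos: [0.5415, -0.179, 0.1059]
orientation: [0.0, -0.167, 0.986, -0.001]
wrist_force: [0.1, 3.2, 11.5]
finger_gap: 0.0462
grip_force: 95.7
clock: 21.4
tcp_pos: [0.5415, -0.179, 0.1053]
orientation: [0.0, -0.167, 0.986, -0.001]
wrist_force: [-0.1, 2.9, 11.9]
finger_gap: 0.0467
grip_force: 95.8
clock: 21.65
tcp_pos: [0.5415, -0.179, 0.1046]
orientation: [0.0, -0.167, 0.986, -0.001]
wrist_force: [-0.4, 3.1, 12.0]
finger_gap: 0.0465
grip_force: 95.8
tcp [ 0.5415 -0.179   0.1046] ydir 109.2 shift [ 0.0011  0.0014 -0.0754] turn 0.003 F [-0.4  3.1 12. ] gap 0.0465 t 21.65 q6 -0.79 tilt -1.0
```

```bash
python3 -m pendant '[[-1,0,0.0006,0.0006,0],[-1,0,0,0,0]]'
python3 -m pendant '[[-1,0,0,0.0006,0],[-1,0,0,0,0]]'
python3 -m pendant '[[-1,0,0,0.0005,0],[-1,0,0,0,0]]'
python3 -c "from h import *;need([.540,-.178,.18],109)"
```

```text
clock: 21.9
tcp_pos: [0.5415, -0.179, 0.1042]
orientation: [0.0, -0.167, 0.986, -0.001]
wrist_force: [0.5, 1.8, 10.8]
finger_gap: 0.0468
grip_force: 95.8
clock: 22.15
tcp_pos: [0.5415, -0.179, 0.1035]
orientation: [0.0, -0.167, 0.986, -0.001]
wrist_force: [-1.1, 1.5, 12.0]
finger_gap: 0.0467
grip_force: 95.8
clock: 22.4
tcp_pos: [0.5415, -0.179, 0.1029]
orientation: [0.0, -0.167, 0.986, -0.001]
wrist_force: [-0.2, 1.9, 10.0]
finger_gap: 0.0468
grip_force: 95.9
tcp [ 0.5415 -0.179   0.1029] ydir 109.2 shift [ 0.0011  0.0012 -0.0771] turn 0.003 F [-0.2  1.9 10. ] gap 0.0468 t 22.4 q6 -0.79 tilt -1.0
```

```bash
python3 -m pendant '[[-1,0,0,0.0005,0],[-1,0,0,0,0]]'
python3 -m pendant '[[-1,0,0,0.0005,0],[-1,0,0,0,0]]'
python3 -c "from h import *;need([.540,-.178,.18],109)"
```

```text
clock: 22.65
tcp_pos: [0.5414, -0.179, 0.1023]
orientation: [0.0, -0.167, 0.986, -0.001]
wrist_force: [0.2, 0.2, 10.8]
finger_gap: 0.0467
grip_force: 95.7
clock: 22.9
tcp_pos: [0.5414, -0.179, 0.102]
orientation: [0.0, -0.167, 0.986, -0.001]
wrist_force: [-0.8, 1.2, 11.8]
finger_gap: 0.0463
grip_force: 95.9
tcp [ 0.5414 -0.179   0.102 ] ydir 109.2 shift [ 0.001   0.0013 -0.078 ] turn 0.003 F [-0.8  1.2 11.8] gap 0.0463 t 22.9 q6 -0.79 tilt -1.0
```

```bash
python3 -m pendant '[[-1,0,0,0.0004,0],[-1,0,0,0,0]]'
python3 -m pendant '[[-1,0,0,0.0003,0],[-1,0,0,0,0]]'
python3 -c "from h import *;need([.540,-.178,.18],109)"
```

```text
clock: 23.15
tcp_pos: [0.5414, -0.179, 0.1017]
orientation: [0.0, -0.167, 0.986, -0.001]
wrist_force: [0.7, 1.1, 13.0]
finger_gap: 0.0464
grip_force: 96.0
clock: 23.4
tcp_pos: [0.5414, -0.179, 0.1016]
orientation: [0.0, -0.167, 0.986, -0.001]
wrist_force: [0.3, 1.2, 13.7]
finger_gap: 0.0463
grip_force: 96.2
tcp [ 0.5414 -0.179   0.1016] ydir 109.2 shift [ 0.001   0.0013 -0.0784] turn 0.003 F [ 0.3  1.2 13.7] gap 0.0463 t 23.4 q6 -0.79 tilt -1.0
```

```bash
python3 -m pendant '[[-1,0,0,0.0004,0],[-1,0,0,0,0]]'
python3 -m pendant '[[-1,0,0,-0.001,0],[-1,0,0,-0.001,0],[-1,0,0,-0.001,0],[-1,0,0,-0.001,0],[-1,0,0,0,0]]'
python3 -c "from h import *;need([.540,-.178,.18],109)"
```

```text
clock: 23.65
tcp_pos: [0.5414, -0.179, 0.1013]
orientation: [0.0, -0.167, 0.986, -0.001]
wrist_force: [-1.8, 0.8, 14.9]
finger_gap: 0.0466
grip_force: 96.3
clock: 24.28
tcp_pos: [0.5414, -0.179, 0.1036]
orientation: [-0.0, -0.167, 0.986, -0.001]
wrist_force: [1.4, -1.4, 3.4]
finger_gap: 0.0472
grip_force: 95.0
tcp [ 0.5414 -0.179   0.1036] ydir 109.2 shift [ 0.001   0.0013 -0.0764] turn 0.003 F [ 1.4 -1.4  3.4] gap 0.0472 t 24.275 q6 -0.79 tilt -1.0
```

Fully home: the force climbs along the post spring at about 5 N/mm, and the underside height matches the flange. Unload, release and rise.

```bash
python3 -m pendant '[[-1,0,0,-0.0007,0],[-1,0,0,0,0],[0,0,0,0,0],[1,0,0,0,0],[1,0,0,0,0],[1,0,0,0,0]]' 30
python3 -m pendant '[[1,0,0,-0.01,0],[1,0,0,-0.03,0],[1,0,0,-0.04,0],[1,0,0,-0.04,0],[1,0.035,0,0,0],[1,0.035,0,0,0],[1,0,0,0,0],[1,0,0,0,0]]'
python3 - <<'E'
from h import *
need([.475,-.202,.171],109.2)
a=snap('top','t8.png');b=snap('side','s8.png')
print('pred knob side',proj('side',[.475,-.202,.174]),'ball/head',proj('side',[.5285,-.184,.09]))
for l in('knob','coupler','stand','cheeks'): print(l,[(np.round(x['centre'],1).tolist(),round(x['score'],2)) for x in env.recognise('side',l)][:4])
# dark blob near the predicted knob
g=b.max(2); u=proj('side',[.475,-.202,.174]).astype(int)
print(g[u[1]-14:u[1]+14:1,u[0]-14:u[0]+16:1])
E
```

```text
clock: 25.02
tcp_pos: [0.5406, -0.1774, 0.1037]
orientation: [-0.001, -0.167, 0.986, 0.001]
wrist_force: [-0.2, 0.7, -0.4]
finger_gap: 0.0854
grip_force: 0.0
clock: 26.02
tcp_pos: [0.4758, -0.2013, 0.225]
orientation: [0.001, -0.167, 0.986, -0.0]
wrist_force: [-0.4, -0.1, 0.9]
finger_gap: 0.0855
grip_force: 0.0
tcp [ 0.4758 -0.2013  0.225 ] ydir 109.2 shift [ 0.0011 -0.0004  0.054 ] turn -0.0 F [-0.4 -0.1  0.9] gap 0.0855 t 26.025 q6 -0.89 tilt -1.0
pred knob side [276.0603778  200.03140508] ball/head [285.91466981 214.86083056]
knob [([272.6, 220.4], 0.52), ([289.7, 237.5], 0.47)]
coupler [([287.7, 213.6], 0.8), ([288.9, 191.3], 0.67), ([270.7, 219.2], 0.51), ([284.8, 237.7], 0.24)]
stand [([350.8, 226.1], 0.79), ([328.1, 323.7], 0.67), ([288.8, 239.7], 0.59)]
cheeks [([287.2, 210.0], 0.72)]
[[220 222 224 225 225 224 225 227 229 230 234 233 235 234 232 229 207 131
   55  38  35  26  19  20  21  24  31 118 125  70]
 [219 219 221 222 222 225 226 227 227 229 231 234 235 236 235 220 206 133
   49  35  35  33  23  24  20  26  48 119 125  70]
 [219 218 219 220 222 223 224 224 223 226 228 
[... 2504 characters left out ...]
144 149 157 127 135 174
  190 199 211 219 220 213 202 197 193 191 188 184]
 [221 204 198 199 188 186 187 190 199 192 164 148 145 148 162 108 102 118
  129 157 200 214 215 208 201 196 191 188 181 176]
 [227 223 206 198 196 189 185 183 189 181 154 146 146 149 152 109  96 125
  161 128 133 170 175 190 191 186 183 182 183 181]
 [231 228 224 209 201 199 191 189 188 168 148 147 144 150 133 107  87  95
  125 100  92 103 109 114 126 158 181 187 208 216]
 [232 229 228 208 202 204 201 198 191 170 149 145 149 158 122 102  93  81
  113 100  99 107 111  99 102 113 124 158 190 141]
 [229 230 229 227 206 202 203 201 200 173 158 148 149 162 121 102  85  79
  114 115 126 139 149 115 110 113 134 176 132 100]]
```

The dark knob blob is centred at side (276.3,199.5) and the prediction was (276.1,200.0), so the seat is good. Pinch the knob and lead it forward.

```bash
python3 -m pendant '[[1,0.001,0,0.02,0],[1,0,0,0.02,0],[1,0,0,0.013,0],[0,0,0,0,0],[-1,0,0,0,0],[-1,0,0,0,0],[-1,0,0,0,0],[-1,0,0,0,0]]' 25
python3 -m pendant '[[-1,-0.0081,0,-0.0011,0],[-1,-0.0082,0,-0.0005,0],[-1,-0.0082,0,0.0001,0],[-1,-0.0081,0,0.0007,0],[-1,0,0,0,0]]'
python3 -c "from h import *;need([.475,-.202,.171],109.2)"
```

```text
clock: 27.32
tcp_pos: [0.4747, -0.2018, 0.1718]
orientation: [0.0, -0.167, 0.986, -0.0]
wrist_force: [-0.2, -0.6, 1.7]
finger_gap: 0.0203
grip_force: 24.4
clock: 27.95
tcp_pos: [0.5063, -0.1906, 0.1719]
orientation: [0.001, -0.167, 0.986, -0.0]
wrist_force: [0.4, -1.6, 1.1]
finger_gap: 0.0203
grip_force: 24.5
tcp [ 0.5063 -0.1906  0.1719] ydir 109.3 shift [ 0.0333 -0.0004  0.0009] turn 0.001 F [ 0.4 -1.6  1.1] gap 0.0203 t 27.95 q6 -0.84 tilt -1.0
```

```bash
python3 -m pendant '[[-1,-0.0081,0,0.0013,0],[-1,-0.0080,0,0.0019,0],[-1,-0.0078,0,0.0025,0],[-1,-0.0076,0,0.0031,0],[-1,0,0,0,0]]'
python3 -m pendant '[[-1,-0.0073,0,0.0037,0],[-1,-0.0070,0,0.0042,0],[-1,-0.0067,0,0.0047,0],[-1,0,0,0,0],[-1,0,0,0,0]]'
python3 - <<'E'
from h import *
need([.475,-.202,.171],109.2)
b=snap('side','s9.png')
s,R=st();c=-R[:,0];k=(s['tcp_pos']-[.530,-.183,0])@c+.040;z=s['tcp_pos'][2]+.002-.059-.008
print(k,z,np.hypot(k,z),np.arctan2(z,k)-np.radians(32.45))
E
```

```text
clock: 28.58
tcp_pos: [0.5359, -0.1802, 0.163]
orientation: [0.001, -0.167, 0.986, 0.0]
wrist_force: [2.6, -3.4, 0.6]
finger_gap: 0.0201
grip_force: 24.7
clock: 29.2
tcp_pos: [0.5553, -0.1735, 0.1508]
orientation: [0.0, -0.167, 0.986, -0.0]
wrist_force: [2.7, -4.5, 1.8]
finger_gap: 0.0202
grip_force: 24.9
tcp [ 0.5553 -0.1735  0.1508] ydir 109.2 shift [ 0.0852 -0.0005 -0.0203] turn 0.0 F [ 2.7 -4.5  1.8] gap 0.0202 t 29.2 q6 -0.78 tilt -1.0
0.06698560335006296 0.08586139235933721 0.10890018252535674 0.3419113691810186
```

```bash
python3 -m pendant '[[-1,-0.0062,-0.0005,0.0053,0],[-1,0,0,0,0]]' 45
python3 -m pendant '[[-1,-0.0030,0,0.0028,0],[-1,-0.0029,0,0.0029,0],[-1,0,0,0,0]]'
python3 -m pendant '[[-1,-0.0027,0,0.0030,0],[-1,-0.0027,0,0.0031,0],[-1,0,0,0,0]]'
python3 -c "
from h import *
need([.475,-.202,.171],109.2)
s,R=st();c=-R[:,0];k=(s['tcp_pos']-[.530,-.183,0])@c+.040;z=s['tcp_pos'][2]+.002-.059-.008
print(k,z,np.hypot(k,z),np.arctan2(z,k)-np.radians(32.45))"
```

```text
clock: 29.5
tcp_pos: [0.5612, -0.1716, 0.1453]
orientation: [0.0, -0.167, 0.986, 0.0]
wrist_force: [2.6, -2.2, 3.7]
finger_gap: 0.0197
grip_force: 44.0
clock: 29.88
tcp_pos: [0.5664, -0.1701, 0.1398]
orientation: [-0.0, -0.167, 0.986, -0.0]
wrist_force: [1.5, -2.6, 5.3]
finger_gap: 0.0192
grip_force: 44.4
clock: 30.25
tcp_pos: [0.5717, -0.1682, 0.1337]
orientation: [0.0, -0.167, 0.986, -0.0]
wrist_force: [1.1, -3.5, 4.5]
finger_gap: 0.0196
grip_force: 44.9
tcp [ 0.5717 -0.1682  0.1337] ydir 109.2 shift [ 1.024e-01 -1.000e-04 -3.740e-02] turn 0.0 F [ 1.1 -3.5  4.5] gap 0.0196 t 30.25 q6 -0.76 tilt -1.0
0.08424264220052882 0.06866542969592843 0.10868193962316282 0.1175160041559834
```

```bash
python3 -m pendant '[[0,0,0,0,0],[0,0,0,0,0],[0,0,0,-0.02,0],[0,0,0,-0.02,0],[-1,-0.005,0,-0.005,0],[-1,0,0,0,0],[-1,0,0,0,0],[-1,0,0,0,0]]' 40
python3 -m pendant '[[-1,0,0,0.006,0],[-1,0,0,0.005,0],[-1,0,0,0,0]]'
python3 -c "
from h import *
need([.475,-.202,.171],109.2);snap('side','s10.png')"
```

```text
clock: 31.25
tcp_pos: [0.5756, -0.1663, 0.1776]
orientation: [-0.001, -0.167, 0.986, 0.001]
wrist_force: [0.2, -0.4, -0.5]
finger_gap: -0.0
grip_force: 0.0
clock: 31.62
tcp_pos: [0.5762, -0.1665, 0.1673]
orientation: [0.0, -0.167, 0.986, 0.0]
wrist_force: [1.1, 0.2, 1.8]
finger_gap: 0.0001
grip_force: 0.6
tcp [ 0.5762 -0.1665  0.1673] ydir 109.2 shift [ 0.1072 -0.0002 -0.0037] turn 0.0 F [1.1 0.2 1.8] gap 0.0001 t 31.625 q6 -0.75 tilt -1.0
```

```bash
python3 -m pendant '[[-1,-0.001,0,0.002,0],[-1,-0.001,0,0.002,0],[-1,0,0,0,0]]'
python3 -m pendant '[[-1,-0.001,0,0.002,0],[-1,0,0,0,0]]'
python3 -m pendant '[[-1,-0.001,0,0.002,0],[-1,0,0,0,0]]'
python3 -m pendant '[[-1,-0.001,0,0.001,0],[-1,0,0,0,0]]'
python3 -c "
from h import *
need([.475,-.202,.171],109.2);print(env.finger_overhang)"
```

```text
clock: 32.05
tcp_pos: [0.5786, -0.1658, 0.1639]
orientation: [0.001, -0.167, 0.986, -0.0]
wrist_force: [0.6, 1.3, 4.3]
finger_gap: 0.0001
grip_force: 1.9
clock: 32.3
tcp_pos: [0.5799, -0.1654, 0.162]
orientation: [0.001, -0.167, 0.986, -0.0]
wrist_force: [2.1, 1.8, 4.1]
finger_gap: -0.0
grip_force: 2.5
clock: 32.55
tcp_pos: [0.5813, -0.1649, 0.1602]
orientation: [0.002, -0.167, 0.986, -0.0]
wrist_force: [2.4, 2.3, 4.9]
finger_gap: -0.0002
grip_force: 2.7
clock: 32.8
tcp_pos: [0.5821, -0.1647, 0.1592]
orientation: [0.001, -0.167, 0.986, -0.0]
wrist_force: [2.4, 2.8, 5.4]
finger_gap: -0.0001
grip_force: 2.8
tcp [ 0.5821 -0.1647  0.1592] ydir 109.2 shift [ 0.1134  0.     -0.0121] turn 0.001 F [2.4 2.8 5.4] gap -0.0001 t 32.8 q6 -0.74 tilt -1.0
0.017
```

```bash
python3 -m pendant '[[-1,-0.0005,0,0.0015,0],[-1,0,0,0,0]]'
python3 -m pendant '[[-1,-0.0005,0,0.0015,0],[-1,0,0,0,0]]'
python3 -m pendant '[[-1,-0.0005,0,0.001,0],[-1,0,0,0,0]]'
python3 -m pendant '[[-1,0,0,0.001,0],[-1,0,0,0,0]]'
```

```text
clock: 33.05
tcp_pos: [0.583, -0.1643, 0.1579]
orientation: [0.002, -0.167, 0.986, -0.0]
wrist_force: [3.8, 3.1, 5.4]
finger_gap: -0.0003
grip_force: 2.9
clock: 33.3
tcp_pos: [0.5838, -0.1641, 0.1566]
orientation: [0.002, -0.167, 0.986, -0.0]
wrist_force: [4.5, 2.8, 5.3]
finger_gap: -0.0
grip_force: 3.2
clock: 33.55
tcp_pos: [0.5845, -0.1639, 0.1557]
orientation: [0.003, -0.167, 0.986, -0.0]
wrist_force: [3.9, 4.2, 6.0]
finger_gap: 0.0
grip_force: 3.3
clock: 33.8
tcp_pos: [0.5848, -0.1638, 0.155]
orientation: [0.003, -0.167, 0.986, -0.0]
wrist_force: [5.7, 4.8, 6.7]
finger_gap: 0.0
grip_force: 3.8
```

```bash
python3 -m pendant '[[-1,-0.0015,0.0005,0.0007,0],[-1,0,0,0,0]]'
python3 -m pendant '[[-1,-0.0005,0,0.001,0],[-1,0,0,0,0]]'
python3 -m pendant '[[-1,0,0,0.001,0],[-1,0,0,0,0]]'
python3 -m pendant '[[-1,0,0,0.0007,0],[-1,0,0,0,0]]'
```

```text
clock: 34.05
tcp_pos: [0.5858, -0.1633, 0.154]
orientation: [0.002, -0.167, 0.986, -0.0]
wrist_force: [4.9, 1.9, 6.1]
finger_gap: -0.0001
grip_force: 3.2
clock: 34.3
tcp_pos: [0.5864, -0.1631, 0.1531]
orientation: [0.003, -0.167, 0.986, -0.0]
wrist_force: [4.9, 2.1, 5.4]
finger_gap: 0.0
grip_force: 3.2
clock: 34.55
tcp_pos: [0.5868, -0.163, 0.1523]
orientation: [0.003, -0.167, 0.986, -0.0]
wrist_force: [4.8, 2.2, 5.6]
finger_gap: 0.0001
grip_force: 3.6
clock: 34.8
tcp_pos: [0.5871, -0.1629, 0.1518]
orientation: [0.004, -0.167, 0.986, -0.0]
wrist_force: [5.7, 3.3, 6.6]
finger_gap: 0.0004
grip_force: 3.9
```

Tool has run about 8 mm ahead of the knob's centre; lift, re-centre and press straight down.

```bash
python3 -m pendant '[[-1,0,0,-0.01,0],[-1,0.005,-0.0005,-0.005,0],[-1,0.0045,0,0,0],[-1,0,0,0.004,0],[-1,0,0,0,0]]'
python3 -m pendant '[[-1,0,0,0.003,0],[-1,0,0,0,0]]'
python3 -m pendant '[[-1,0,0,0.002,0],[-1,0,0,0,0]]'
python3 -m pendant '[[-1,0,0,0.0015,0],[-1,0,0,0,0]]'
```

```text
clock: 35.42
tcp_pos: [0.5745, -0.1668, 0.1603]
orientation: [-0.001, -0.167, 0.986, 0.0]
wrist_force: [-0.1, -0.0, -0.1]
finger_gap: 0.0002
grip_force: 0.0
clock: 35.67
tcp_pos: [0.575, -0.1667, 0.1577]
orientation: [-0.0, -0.167, 0.986, 0.0]
wrist_force: [0.3, 0.1, 0.1]
finger_gap: -0.0001
grip_force: 0.0
clock: 35.92
tcp_pos: [0.5751, -0.1668, 0.156]
orientation: [-0.0, -0.167, 0.986, 0.0]
wrist_force: [0.0, 0.6, -0.5]
finger_gap: 0.0001
grip_force: 0.0
clock: 36.17
tcp_pos: [0.5751, -0.1668, 0.1546]
orientation: [-0.0, -0.167, 0.986, 0.0]
wrist_force: [0.1, -0.8, 0.3]
finger_gap: 0.0004
grip_force: 0.0
```

```bash
python3 -m pendant '[[-1,-0.003,0,0.001,0],[-1,0,0,0,0]]'
python3 -m pendant '[[-1,0,0,0.001,0],[-1,0,0,0,0]]'
python3 -m pendant '[[-1,0,0,0.001,0],[-1,0,0,0,0]]'
python3 -m pendant '[[-1,0,0,0.001,0],[-1,0,0,0,0]]'
```

```text
clock: 36.42
tcp_pos: [0.5783, -0.1658, 0.1537]
orientation: [0.0, -0.167, 0.986, -0.0]
wrist_force: [0.0, 0.4, 0.0]
finger_gap: -0.0001
grip_force: 0.3
clock: 36.67
tcp_pos: [0.5784, -0.1659, 0.153]
orientation: [0.001, -0.167, 0.986, -0.0]
wrist_force: [1.4, 0.8, 2.4]
finger_gap: -0.0004
grip_force: 1.1
clock: 36.92
tcp_pos: [0.5787, -0.1659, 0.1522]
orientation: [0.001, -0.167, 0.986, -0.0]
wrist_force: [1.8, 0.8, 3.7]
finger_gap: -0.0
grip_force: 2.0
clock: 37.17
tcp_pos: [0.5788, -0.1659, 0.1515]
orientation: [0.001, -0.167, 0.986, -0.0]
wrist_force: [2.2, 1.6, 6.7]
finger_gap: -0.0001
grip_force: 3.2
```

```bash
python3 -m pendant '[[-1,0,0,0.001,0],[-1,0,0,0,0]]'
python3 -m pendant '[[-1,0,0,0.001,0],[-1,0,0,0,0]]'
python3 -m pendant '[[-1,0,0,0.001,0],[-1,0,0,0,0]]'
```

```text
clock: 37.42
tcp_pos: [0.579, -0.1659, 0.1509]
orientation: [0.001, -0.167, 0.986, -0.0]
wrist_force: [1.9, 1.3, 8.4]
finger_gap: 0.0003
grip_force: 4.2
clock: 37.67
tcp_pos: [0.5792, -0.1659, 0.1503]
orientation: [0.002, -0.167, 0.986, -0.0]
wrist_force: [1.4, 3.1, 10.3]
finger_gap: -0.0001
grip_force: 5.1
clock: 37.92
tcp_pos: [0.5793, -0.1659, 0.1498]
orientation: [0.002, -0.167, 0.986, -0.001]
wrist_force: [0.8, 2.8, 12.9]
finger_gap: 0.0003
grip_force: 6.1
```

```bash
python3 -m pendant '[[-1,0,0,0.0008,0],[-1,0,0,0,0]]'
python3 -m pendant '[[-1,0,0,-0.002,0],[-1,0,0,-0.003,0],[-1,0.002,0,0,0],[-1,0,0,0,0]]'
python3 -m pendant '[[-1,0,0,0.001,0],[-1,0,0,0,0]]'
python3 -m pendant '[[-1,0,0,0.001,0],[-1,0,0,0,0]]'
python3 -m pendant '[[-1,0,0,0.001,0],[-1,0,0,0,0]]'
python3 -m pendant '[[-1,0,0,0.001,0],[-1,0,0,0,0]]'
```

```text
clock: 38.17
tcp_pos: [0.5794, -0.1659, 0.1493]
orientation: [0.002, -0.167, 0.986, -0.001]
wrist_force: [0.4, 3.2, 15.0]
finger_gap: -0.0002
grip_force: 6.9
clock: 38.67
tcp_pos: [0.5764, -0.1667, 0.152]
orientation: [0.0, -0.167, 0.986, -0.0]
wrist_force: [3.0, 0.9, 4.6]
finger_gap: 0.0
grip_force: 2.3
clock: 38.92
tcp_pos: [0.5767, -0.1667, 0.1514]
orientation: [0.001, -0.167, 0.986, -0.0]
wrist_force: [2.0, 1.4, 6.8]
finger_gap: -0.0003
grip_force: 3.4
clock: 39.17
tcp_pos: [0.5768, -0.1667, 0.1508]
orientation: [0.001, -0.167, 0.986, -0.0]
wrist_force: [1.3, 0.7, 9.0]
finger_gap: 0.0004
grip_force: 4.4
clock: 39.42
tcp_pos: [0.577, -0.1667, 0.1502]
orientation: [0.001, -0.167, 0.986, -0.0]
wrist_force: [1.5, 1.7, 10.8]
finger_gap: 0.0001
grip_force: 5.4
clock: 39.67
tcp_pos: [0.5772, -0.1667, 0.1496]
orientation: [0.001, -0.167, 0.986, -0.001]
wrist_force: [1.3, 2.8, 12.5]
finger_gap: 0.0
grip_force: 6.3
```

Repeated presses behave elastically, with zero-load contact at tip z≈0.136, the locked knob's height. Retreat and check numerically.

```bash
python3 -m pendant '[[-1,0,0,-0.004,0],[-1,0,0,-0.03,0],[-1,0,0,-0.05,0],[-1,0.03,0.05,-0.03,0],[-1,0.03,0.05,0,0],[-1,0.03,0.05,0,0],[-1,0.03,0.05,0,0],[-1,0,0,0,0]]'
python3 - <<'E'
from h import *
need([.5,-.1,.2],109)
a=snap('top','t11.png');b=snap('side','s11.png')
c=np.array([.945,.328,0]);o=np.array([.530,-.183,.059])
for n,x,z in(('knob',.052,.066),('mictip',.2,.034),('collar',.095,.034)):
    print(n,*[proj(k,o+c*x+[0,0,z]).round(1) for k in('top','side')])
u=proj('side',o+c*.052+[0,0,.066]).astype(int);print(u);print(b.max(2)[u[1]-9:u[1]+10,u[0]-10:u[0]+11])
u=proj('side',o+c*.2+[0,0,.034]).astype(int);print(u);g=b.astype(int);print((g[:,:,0]-g[:,:,2])[u[1]-9:u[1]+10,u[0]-12:u[0]+10])
for l in('tape','mug','driver','mic_case'): print(l,[np.round(x['centre']).tolist() for x in env.recognise('side',l)][:1])
E
```

```text
clock: 40.67
tcp_pos: [0.3945, -0.0169, 0.2595]
orientation: [-0.002, -0.168, 0.986, 0.001]
wrist_force: [1.8, -0.1, 0.4]
finger_gap: 0.0004
grip_force: 0.0
tcp [ 0.3945 -0.0169  0.2595] ydir 109.3 shift [-0.0723 -0.1134  0.0589] turn 0.006 F [ 1.8 -0.1  0.4] gap 0.0004 t 40.675 q6 -0.58 tilt -0.99999
knob [299.6 175.2] [294.9 197.1]
mictip [284.6 136.2] [316.3 185.3]
collar [294.4 164.6] [301.3 199.5]
[294 197]
[[ 38  28  26  24  26  26  29  26  27  22  25  23  22  20  19  25  22  32
   38  37  26]
 [ 43  38  36  33  26  25  26  23  23  26  28  24  22  23  24  32  34  36
   30  26  23]
 [ 27  41  51  43  41  36  39  37  33  29  37  38  36  36  40  34  30  26
   21  25  17]
 [ 21  24  30  24  25  33  37  40  37  35  39  35  29  28  25  26  24  21
   22  26  22]
 [ 20  20  22  17  23  22  24  26  24  25  26  27  21  26  25  24  22  23
   23  19  21]
 [ 21  22  21  25  23  26  25  25  22  26  21  21  28  25  24  28  27  26
   22  23  74]
 [ 21  14  27  24  26  22  19  23  23  31  39  47  35  32  25  36  39  37
   40  49  88]
 [ 23  24  22  24  21  22  24  26  27  33  44  41  34  32  33
[... 2178 characters left out ...]
6   8   9  11  39 124 139 141
  141 141 142 141]
 [  2  28 129 139  98  32  13  10   7   7   7   7   6  13  92 135 140 140
  141 141 141 141]
 [  0  29 123  95  37  11   9   8   6   6   6   6   2  90 133 140 140 141
  140 140 140 141]
 [  3  31  78  33  12  10   9   6   7   5   5   7  92 133 140 142 141 139
  139 139 142 141]
 [  5  11  19  12   7   6   4   4   5   3  59 118 127 137 139 139 140 140
  139 139 139 140]
 [  5   8  11   9   8   7   6   5   6  58 126 138 136 138 137 137 140 139
  140 139 139 140]
 [  7   8  10   7   6   5   4   3  54 117 136 138 141 139 139 136 137 137
  141 140 141 142]]
tape [[290.0, 189.0]]
mug [[356.0, 268.0]]
driver [[226.0, 221.0]]
mic_case [[191.0, 160.0]]
```

```bash
python3 -c "from workcell import env;print(env.hand_in())"
```

```text
the job is handed in; nothing more can be done
None
```

I pushed the coupler fully home on the grey stand, released it and pressed the handle down to its stop, so the boom looks locked on and level; post load peaked at about 20 N, bystanders stayed put, and I handed in at about 41 s without a final visual check, since my 10 views were used up. While I was raising the handle, the coupler slid about 30 mm along the desk.

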